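# Load a petri dish into the feeder chute and push it home on the escapement stop

### The arm

A 7-joint arm with a two-finger parallel gripper is mounted at the origin on a cart in front of the work surface, level with it; the furniture and walls round the work are solid. World frame = base frame: x ahead of the robot, y to its left, z up, the work surface at z = 0. Lengths are in m, angles in rad, forces in N, time in s.
With the tool pointing down it reaches from about 0.425 to 0.975 m from the base axis. Payload 16.7 kg.
Tool frame: the origin (TCP) lies between the finger pads; the fingertips stand 17 mm ahead of it and the grasp point (between the pads) lies 2 mm behind it; z points along the fingers, y is the line along which they close (so a half turn about z gives the same grasp; the last joint's range is limited). The gripper opens to 85 mm and grips with 20 to 120 N. Pads are 22 mm wide; open, the fingers measure 114 mm over their backs; the gripper's body (76 mm by 85 mm) begins 54 mm behind the grasp point. The pads swing forward as they close: fully open they stand 13 mm farther back than shut.
Start: joints at [1.167, 0.426, 0.074, 1.606, -0.034, 1.111, -0.067], TCP at [0.169, -0.653, 0.248] pointing down, gripper open.
Joint ranges: [-2.85, 2.85], [-0.5, 2.14], [-1.23, 1.37], [0.21, 2.46], [-1.02, 4.16], [0.16, 2.05], [-2.73, 2.73]. Speed limits (rad/s): [1.89, 1.89, 2.39, 2.39, 3.01, 3.01, 3.01].

### API

Orientations are given as a rotation vector (axis times angle).
In Python, from station import r gives the robot as it stands.
- The arm moves only by the tool send_rows, never from a script. Its argument "steps" is a list of rows, each a list of 7 numbers: the closure, from 0 (fully open) to 1 (shut), then the shift along the tool's x, y, z in cm, then the turn, a rotation vector about the tool's x, y, z in rad. In form: [[hand, x, y, z, wx, wy, wz], ...]. A call has 1 to 10 rows; each row is the pose to reach, as a shift and turn from the pose commanded when the call began, along the tool's axes at that moment; what a row does not reach only later rows make up. A row lasts 1/10 s, in which the tool goes at most 50 mm and 8.59 degrees, less where a joint would pass 70% of its speed; a pose out of reach is approached as far as the arm can. A call with a gripper value outside its range is refused whole. The fingers move at their own pace and stop on an object; the grip force is fixed at half the most. Time passes only in rows, so rows that repeat a pose let the fingers close. It gives the time, the measured TCP pose, the force, the opening and the grip force at its end, in the units of the state.
- r.read_state(): the state, without advancing time (a new reading comes with each control period).
- r.camera(name): name is "scene" or "top" or "wrist"; returns a dict with "img" (384x512x3 uint8, red, green, blue), "fx", "fy", "cx", "cy" (pixels), "R" (3x3) and "t" (3): a world point X has camera coordinates R X + t. Camera axes: x right, y down, z forward; pixel columns grow to the right and rows downward; lengths in m; the calibration is good to about 2 mm. A picture is of the moment at which its call begins. There is no depth.
- r.close_job(): hands the job in; it is judged then, once.
The state is a dict: "t": time; "q": joint angles; "dq": joint speeds; "joint_torque": joint torques, N m; "tcp_pos": TCP position; "orientation": TCP orientation; "wrist_force": force on the tool from outside, world axes, zero at the start; "moment": the same for the moment, N m; "width": opening from 0.0 (shut) to 1.0 (fully open); "finger_force": force on a finger pad.
Only numpy, scipy, OpenCV 4.12 (cv2) and the standard library are available. Lean on these libraries where they do the work, as an engineer would, in place of code of your own. Each camera call takes 0.05 s, during which the arm holds its last target. There are 200 camera calls.

### The job

Load the lidded petri dish from the front edge of the bench into the filter feeder: lay it flat in the open upper end of the sloping chute, then push it down the chute by feel until it presses back the sprung orange stop and the brass catch snaps up behind it, so that it stays clamped between catch and stop when you take your hand away. The stop is clamped at a different place along the chute each time, and the dish cracks if it is pushed against the feeder with more than 25 N in all, so push slowly and no harder than the catch needs. Leave the other things on the bench where they are.

Things in the scene. Friction and masses are not known exactly. Their poses are not given: they have to be found in the camera images.
- dish: clear round petri dish with its lid on, a flat disc 58 mm in diameter and 15 mm high, 27 to 63 g, plain upright wall. Origin: centre of its underside; z up through the lid. It stands on the bench at one of three places in front of the robot; the white tape spool and the round screw tin stand at the other two.
- channel: sloping chute, fixed: metal floor between white guide rails 13 mm high, 66 mm apart above x = 40 mm, closing to 60 mm at x = 70 mm and below. Origin: mid floor in the loading part, 105 mm above the bench; x runs down the slope (15 degrees), z square to the floor. Floor from x = -60 mm (open end, no wall) to +235 mm. A dish laid there stays by friction; under 1 N slides it.
- lips (a point): point on the chute's floor, midway, at x = 75 mm of the channel, where two thin metal hold-down lips begin (upturned lead-in ends reach up to x = 64 mm); they run on to x = 175 mm over the channel's edges: underside 18 mm above the floor, top 21 mm, lead-ins and screws 26 mm; between them an open slot 49 mm wide leaves room for the pushing finger.
- seat_middle (a point): point on the chute's floor, midway, at x = 124 mm of the channel. Stop and catch are clamped together anywhere in a 24 mm slot and their place is not reported: a dish held between them has its centre within 12 mm up or down the chute from this point; find it by feel. The dark cross head behind the stop is 25 mm high.
- stop_height (a point): point 7 mm above the floor over seat_middle, the mid height of the orange sprung stop pad (34 mm wide). The pad stands still up to 2.5 N, then gives 1 mm for each 2.5 N more. The catch snaps up behind the dish once the pad is 2.3 to 3.5 mm back (8 to 11 N; 12 to 15 N is sure); let go, the dish stays clamped with 7 N or more. The pad bottoms at 8.5 mm, 24 N.
- catch_height (a point): point 5 mm above the floor over seat_middle: the height of the brass catch when up. It has two sprung prongs, 17 to 24 mm either side of the middle, rising through the floor 25 mm up the slope from the held dish's centre; a finger up to 30 mm wide passes between. Ramps on them let the dish press them under (less than 1 N) on its way down; they cannot be passed back.
- feeder: the stand that carries the chute (fixed): base plate 250 x 86 mm with dark uprights. Origin on the bench, 105 mm below the channel's origin; its x points level the way the chute runs down. All that it carries (chute, stop, catch) counts as the feeder.
- tape_spool: bystander: white spool of thread tape, 51 mm in diameter, 14 mm high, with a hole. Origin: centre of its underside.
- tin: bystander: round opaque screw tin with a yellowish label, 57 mm in diameter, 22 mm high. Origin: centre of its underside.
- forceps: bystander: steel tweezers lying flat, 126 x 14 x 9 mm, long along their own y. Origin: centre of the underside.
- notes: bystander: yellow note pad 66 x 72 x 11 mm. Origin: centre of the underside.
- computer_mouse: bystander: black computer mouse 105 x 58 x 36 mm. Origin: centre of the underside.

How it is judged:
By the outcome, as a careful person would: the job done as asked, in the order asked, and still so for the second after the job is handed in, with the robot touching nothing.
It also fails if it takes over 56 s, if anything falls off the work surface, if the arm or the gripper's body presses on something with over 40 N, if the wrist force passes 120 N, or if a joint passes its speed limit or range.

## Working session

There is one attempt and no reset: what is moved stays moved. The work goes in short steps, Python scripts to look and compute and a tool call to move; the robot and the scene stay as the last step left them, time stands still between calls to the robot, and variables do not carry over. Pictures are saved under pics/ and viewed, at most 10 in all, crops included, and the job is handed in when it is done.

Besides the shell and the picture viewer there is one more tool, called after "Request:" as name([rows], argument=value, ...), one row to a line, values as JSON. send_rows: Moves the arm, as the interface text tells. Its arguments: {"type":"object","properties":{"steps":{"type":"array","items":{"type":"array","items":{"type":"number"}}}},"required":["steps"]}

```bash
mkdir -p pics; ls; python3 - <<'E'
from station import r
import cv2
s=r.read_state(); print({k:(s[k]) for k in ('t','tcp_pos','orientation','width','wrist_force')})
for n in ('scene','top'):
    c=r.camera(n); cv2.imwrite(f'pics/{n}0.png',c['img'][:,:,::-1]); print(n,c['fx'],c['fy'],c['cx'],c['cy'],c['R'],c['t'])
E
```

```text
pics
{'t': 0.0, 'tcp_pos': array([ 0.16935835, -0.65300815,  0.24762454]), 'orientation': array([-3.11510036e+00, -3.97356047e-01,  4.02905789e-04]), 'width': 1.0001839831233714, 'wrist_force': array([ 0.86462733, -0.12630329,  0.5906206 ])}
scene 346.656405018918 346.656405018918 254.0657843298433 190.918874008543 [[ 0.62045124 -0.78381566 -0.02594733]
 [-0.39259103 -0.28178457 -0.87548257]
 [ 0.67890539  0.55338094 -0.48255259]] [-0.31168498  0.2715536   0.74591791]
top 409.50986436277657 409.50986436277657 257.8220347674756 185.84586132312157 [[ 0.02477493 -0.99963934  0.01036344]
 [-0.98402602 -0.02621347 -0.17608419]
 [ 0.17629234 -0.00583542 -0.98432056]] [0.00558974 0.5198246  1.29312847]
```

View pics/scene0.png

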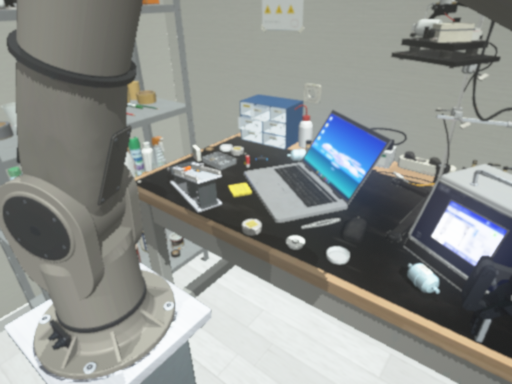

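View pics/top0.png

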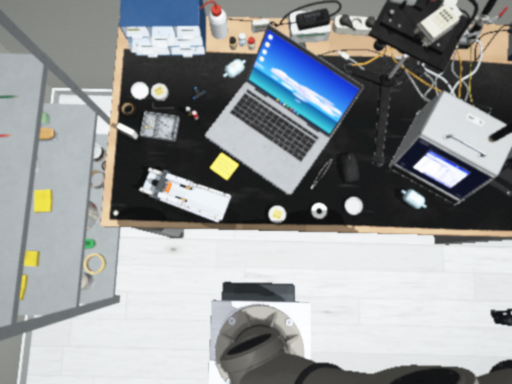

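The scene view shows the feeder at left at about (195,185), then the tin, the spool and a whitish disc (338,255). The top view shows the tin (277,214), the spool (319,210), the dish (353,205), and the chute from about (225,208) to (150,183) with the orange stop near (165,185). I'll zoom in on both.

```bash
cat > h.py <<'E'
import numpy as np, cv2
from scipy.spatial.transform import Rotation as Ro
from station import r
def ray(c,u,v):
    d=c['R'].T@np.array([(u-c['cx'])/c['fx'],(v-c['cy'])/c['fy'],1]); return -c['R'].T@c['t'],d
def onz(c,u,v,z):
    o,d=ray(c,u,v); return o+d*(z-o[2])/d[2]
def proj(c,X):
    p=c['R']@np.asarray(X)+c['t']; return p[0]/p[2]*c['fx']+c['cx'],p[1]/p[2]*c['fy']+c['cy']
E
python3 - <<'E'
from h import *
c=r.camera('top');im=c['img'][:,:,::-1]
cv2.imwrite('pics/z1.png',np.vstack([cv2.resize(im[155:235,130:245],None,fx=6,fy=6,interpolation=cv2.INTER_CUBIC)]))
for u,v,z in [(277,214,.022),(319,210,.014),(353,205,.015),(230,210,.12),(150,183,.06)]: print(onz(c,u,v,z))
g=cv2.cvtColor(c['img'],cv2.COLOR_RGB2GRAY)
_,m=cv2.threshold(g[190:222,265:370],110,255,0)
n,l,st,ce=cv2.connectedComponentsWithStats(m)
for s,e in zip(st,ce): print(s,e+[265,190])
E
```

```text
[ 0.43140206 -0.04663056  0.022     ]
[ 0.44922435 -0.18632228  0.014     ]
[ 0.46878149 -0.29947898  0.015     ]
[0.42913173 0.10243121 0.12      ]
[0.51708018 0.367516   0.06      ]
[   0    0  105   32 2626] [317.41051028 204.64737243]
[17  0 12  4 36] [288.16666667 191.22222222]
[ 79   7  19  18 264] [353.32575758 205.32954545]
[ 46  12  16  17 187] [318.72192513 209.93048128]
[  3  15  18  17 247] [276.70850202 213.47368421]
```

View pics/z1.png

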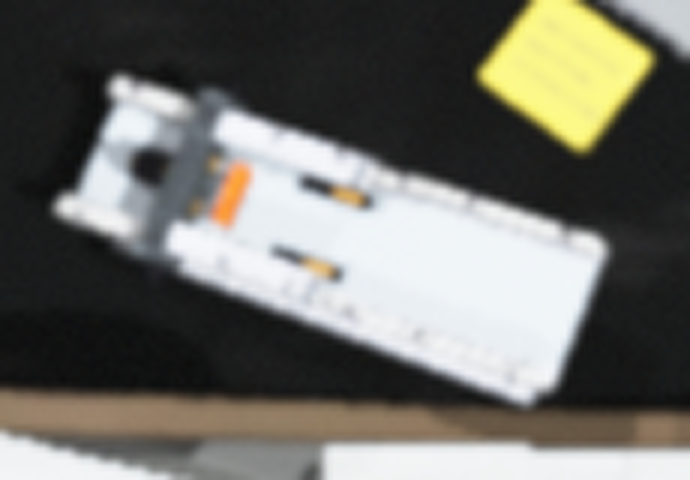

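The zoomed crop shows the chute's open upper end at right, with rail corners at crop (607,245) and (535,400). It runs down left to rail ends at (120,78) and (60,208). The orange pad face is near (240,195), with the brass catch prongs at (350,195) and (320,268). Next I compute the poses.

```bash
python3 - <<'E'
from h import *
c=r.camera('top'); f=lambda u,v:(130+(u+.5)/6-.5,155+(v+.5)/6-.5)
S=np.sin(np.radians(15));C=np.cos(np.radians(15))
def P(u,v,x,h): return onz(c,*f(u,v),.105-x*S+h*C)
ua,ub=P(607,243,-.06,.013),P(533,402,-.06,.013)
la,lb=P(120,77,.235,.013),P(60,208,.235,.013)
print(ua,ub,la,lb,np.linalg.norm(ua-ub),np.linalg.norm(la-lb))
m,n=(ua+ub)/2,(la+lb)/2
d=(n-m)[:2];print('len',np.linalg.norm(d),'want',.295*C);d/=np.linalg.norm(d);print('az',np.degrees(np.arctan2(d[1],d[0])))
p1=np.degrees(np.arctan2(*(ua-ub)[[1,0]]));print('cross az',p1)
O=np.array([*(m[:2]+n[:2])/2-d*(.0875*C+.013*S),.105]);print('O',O)
X=np.array([*d*C,-S]);Z=np.array([*d*S,C])
# stop pad front top and catch prongs
def onch(u,v,h):
    o,dd=ray(c,*f(u,v));s=((O+Z*h-o)@Z)/(dd@Z);q=o+dd*s-O;Y=np.cross(Z,X);return q@X*1e3,q@Y*1e3
for u,v,h in[(250,170,.013),(235,222,.013),(350,195,.0),(320,268,.0)]:print(onch(u,v,h))
s=r.read_state();print(Ro.from_rotvec(s['orientation']).as_matrix().round(3))
im=c['img']; hsv=cv2.cvtColor(im,cv2.COLOR_RGB2HSV)
E
```

```text
[0.47321787 0.10103191 0.13308618] [0.39173018 0.13511883 0.13308618] [0.56923926 0.37339364 0.05673456] [0.49627184 0.40044703 0.05673456] 0.08832984516827139 0.07782114239171538
len 0.2869390195276047 want 0.28494811875527515
az 69.54404369722934
cross az -22.699929553296588
O [0.45190074 0.17015651 0.105     ]
(np.float64(140.1868982379499), np.float64(-15.942324040578013))
(np.float64(135.69757472447364), np.float64(12.629587979465471))
(np.float64(87.03061745043149), np.float64(-23.2889636990223))
(np.float64(85.9283172312356), np.float64(18.361910941941247))
[[ 0.968  0.251 -0.   ]
 [ 0.251 -0.968  0.001]
 [-0.    -0.001 -1.   ]]
```

Request:
send_rows([
  [0,4,-3,0,0,0,0.12],
  [0,8,-6,1,0,0,0.24],
  [0,12,-8.5,2,0,0,0.36],
  [0,16,-11.3,3,0,0,0.48],
  [0,20,-14,4,0,0,0.62],
  [0,24,-17,5,0,0,0.62],
  [0,28,-20,6,0,0,0.62],
  [0,32,-22.5,7,0,0,0.62],
  [0,36,-25.3,8,0,0,0.62],
  [0,37.9,-26.7,9,0,0,0.62],
])

```text
t: 1.2
tcp_pos: [0.472, -0.2961, 0.1581]
orientation: [-3.089, 0.566, -0.002]
wrist_force: [0.9, -0.1, -0.3]
width: 1.0
finger_force: 0.0
```

```bash
python3 - <<'E'
from h import *
s=r.read_state();print(s['t'],s['tcp_pos'],s['q'].round(2),s['wrist_force'])
print(Ro.from_rotvec(s['orientation']).as_matrix().round(3))
c=r.camera('wrist');cv2.imwrite('pics/w1.png',c['img'][:,:,::-1]); print(proj(c,[.469,-.299,.015]),c['fx'],-c['R'].T@c['t'])
np.savez('pics/w1.npz',**{k:c[k] for k in c})
E
```

```text
1.2 [ 0.47199011 -0.2960534   0.15805739] [ 0.45  0.34 -0.01  1.96  0.    0.85 -1.49] [ 0.90740752 -0.11366019 -0.3414708 ]
[[ 0.935 -0.355  0.001]
 [-0.355 -0.935  0.001]
 [ 0.001 -0.001 -1.   ]]
(np.float64(256.7386886038068), np.float64(179.3507753022565)) 345.7120540807239 [ 0.53742637 -0.32132585  0.28397658]
```

View pics/w1.png

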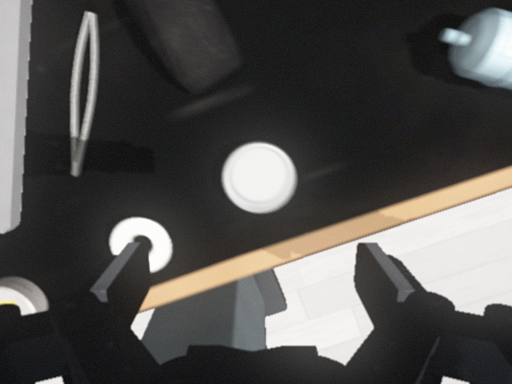

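The wrist view shows the dish alone at about (259,177), roughly 75 px wide. The spool is at (140,243) and the open fingers are below.

```bash
python3 - <<'E'
from h import *
c=dict(np.load('pics/w1.npz'))
g=cv2.cvtColor(c['img'],cv2.COLOR_RGB2GRAY)
m=(g>100).astype(np.uint8); n,l,st,ce=cv2.connectedComponentsWithStats(m)
i=l[177,259];print(st[i],ce[i]); e=cv2.fitEllipse(cv2.findContours((l==i).astype(np.uint8),0,1)[0][0]);print(e)
p=onz(c,*e[0],.012);print(p); x0,y0,w,h=st[i][:4]
print(np.linalg.norm(onz(c,x0,e[0][1],.012)-onz(c,x0+w,e[0][1],.012)))
s=r.read_state();R=Ro.from_rotvec(s['orientation']).as_matrix();print(R.T@(p-s['tcp_pos'])*100,s['tcp_pos'])
E
```

```text
[ 221  142   76   72 4280] [258.92126168 177.25771028]
((258.91259765625, 177.2640380859375), (70.96390533447266, 74.94198608398438), 102.8122787475586)
[ 0.46925542 -0.30101908  0.012     ]
0.06176681431425726
[-0.07867736  0.91002153 14.43092265] [ 0.47320374 -0.29317097  0.15633088]
```

Request:
send_rows([
  [0,0,0.3,3,0,0,0],
  [0,0,0.3,6,0,0,0],
  [0,0,0.3,9,0,0,0],
  [0,0,0.3,9,0,0,0],
  [0,0,0.3,9,0,0,0],
])

```text
t: 1.75
tcp_pos: [0.468, -0.3027, 0.0686]
orientation: [-3.089, 0.572, 0.002]
wrist_force: [-0.2, -0.2, 0.6]
width: 1.0
finger_force: 0.0
```

```bash
python3 - <<'E'
from h import *
c=dict(np.load('pics/w1.npz'))
R=Ro.from_rotvec([-3.089,.566,-.002]).as_matrix()
T=np.array([.4732,-.2932,.1563]); T0=np.array([.47199,-.29605,.15806])
for T in(T,T0):
  for u,v,y in[(359,243,-.0425),(379,243,-.0425),(124,243,.0425),(148,243,.0425)]:
    o,d=ray(c,u,v);o=R.T@(o-T);d=R.T@d
    for yy in (y,-y):
        s=(yy-o[1])/d[1]
        if s>0: print(u,o.round(4),(o+d*s).round(4))
E
```

```text
359 [ 0.0702  0.0034 -0.1276] [ 0.015   0.0425 -0.0118]
379 [ 0.0702  0.0034 -0.1276] [ 0.0237  0.0425 -0.03  ]
124 [ 0.0702  0.0034 -0.1276] [ 0.0162 -0.0425 -0.0144]
148 [ 0.0702  0.0034 -0.1276] [ 0.0037 -0.0425  0.0117]
359 [ 0.0703  0.0003 -0.1258] [ 0.0107  0.0425 -0.0009]
379 [ 0.0703  0.0003 -0.1258] [ 0.0201  0.0425 -0.0206]
124 [ 0.0703  0.0003 -0.1258] [ 0.0199 -0.0425 -0.0203]
148 [ 0.0703  0.0003 -0.1258] [ 0.0083 -0.0425  0.0041]
```

Request:
send_rows([
  [0,0,-0.2,2,0,0,0],
  [0,0,-0.2,4,0,0,0],
  [0,0,-0.2,5.2,0,0,0],
  [0,0,-0.2,5.2,0,0,0],
  [0,0,-0.2,5.2,0,0,0],
])

```text
t: 2.25
tcp_pos: [0.4694, -0.3011, 0.0174]
orientation: [3.089, -0.572, 0.001]
wrist_force: [0.1, -0.2, 0.4]
width: 1.002
finger_force: 0.0
```

Centred; close.

Request:
send_rows([
  [0.3,0,0,0.15,0,0,0],
  [0.6,0,0,0.15,0,0,0],
  [1,0,0,0.15,0,0,0],
  [1,0,0,0.15,0,0,0],
  [1,0,0,0.15,0,0,0],
  [1,0,0,0.15,0,0,0],
  [1,0,0,0.15,0,0,0],
  [1,0,0,0.15,0,0,0],
])

```text
t: 3.05
tcp_pos: [0.4693, -0.301, 0.0159]
orientation: [3.089, -0.572, 0.002]
wrist_force: [-2.8, 1.7, 12.0]
width: 0.655
finger_force: 60.8
```

Request:
send_rows([
  [1,0,0,-1,0,0,0],
  [1,0,0,-5,0,0,0],
  [1,0,0,-9,0,0,0],
  [1,0,0,-13,0,0,0],
  [1,0,0,-17,0,0,0],
  [1,0,0,-20,0,0,0],
  [1,0,0,-20,0,0,0],
])

```text
t: 3.75
tcp_pos: [0.4705, -0.3017, 0.2199]
orientation: [3.087, -0.572, 0.011]
wrist_force: [0.1, -0.2, -1.0]
width: 0.651
finger_force: 63.9
```

```bash
python3 - <<'E'
from h import *
s=r.read_state();print(s['t'],s['tcp_pos'],s['wrist_force'],s['width'],s['finger_force'])
c=r.camera('wrist');cv2.imwrite('pics/w2.png',c['img'][200:,:,::-1])
d=np.array([.355,.935,0]);S=np.sin(np.radians(15));C=np.cos(np.radians(15))
O=np.array([.4519,.1702,.105]);X=d*C-[0,0,S];Z=d*S+[0,0,C]
R=Ro.from_rotvec(s['orientation']).as_matrix()
p=O+Z*.08;print(p,R.T@(p-s['tcp_pos'])*100)
E
```

```text
3.75 [ 0.47051754 -0.30167418  0.21994051] [ 0.10910317 -0.20500492 -0.9598402 ] 0.6511402360189442 63.86078238487244
[0.45925046 0.18955966 0.18227407] [-18.68431695 -45.45853544   3.60303167]
```

View pics/w2.png

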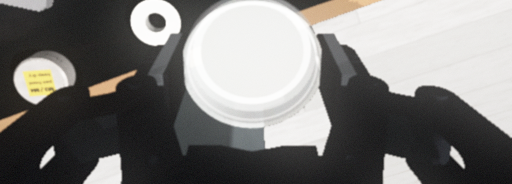

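The view shows the dish held square between the fingers at about (253,250 full frame), level. I move it over the chute.

Request:
send_rows([
  [1,-1.9,-4.5,0,0,0,0],
  [1,-3.7,-9.1,0,0,0,0],
  [1,-5.6,-13.6,0,0,0,0],
  [1,-7.5,-18.2,0,0,0,0],
  [1,-9.3,-22.7,0.5,-0.05,0,0],
  [1,-11.2,-27.3,1,-0.1,0,0],
  [1,-13.1,-31.8,1.5,-0.15,0,0],
  [1,-15,-36.4,2,-0.2,0,0],
  [1,-16.8,-41,2.5,-0.262,0,0],
  [1,-18.7,-45.5,3,-0.262,0,0],
])

```text
t: 4.8
tcp_pos: [0.4563, 0.1937, 0.1835]
orientation: [2.834, -0.516, -0.072]
wrist_force: [2.1, 0.1, -0.3]
width: 0.653
finger_force: 63.9
```

Request:
send_rows([
  [1,0,0,0,0,0,0],
  [1,0,0,0,0,0,0],
  [1,0,0,0,0,0,0],
])

```text
t: 5.1
tcp_pos: [0.457, 0.1899, 0.1844]
orientation: [2.833, -0.527, -0.07]
wrist_force: [-0.2, -0.4, -0.1]
width: 0.648
finger_force: 63.9
```

```bash
cat >> h.py <<'E'
d=np.array([.355,.935,0]);S=np.sin(np.radians(15));C=np.cos(np.radians(15))
O=np.array([.4519,.1702,.105]);X=d*C-[0,0,S];Z=d*S+[0,0,C];Y=np.cross(Z,X)
def st():
    s=r.read_state();q=s['tcp_pos']-O;R=Ro.from_rotvec(s['orientation']).as_matrix();f=s['wrist_force']
    print('t',s['t'],'ch mm',np.array([q@X,q@Y,q@Z])*1e3,'F ch',f@X,f@Y,f@Z,'w',s['width']);print((np.array([X,Y,Z])@R).round(3),s['q'].round(2))
    return s
E
python3 - <<'E'
from h import *
st()
c=r.camera('wrist');cv2.imwrite('pics/w3.png',c['img'][:,:,::-1]);np.savez('pics/w3.npz',**c)
for x in(-60,235):print([np.round(proj(c,O+X*x/1e3+Y*y/1e3+Z*.013)) for y in(-33,33)])
E
```

```text
t 5.1 ch mm [-1.020105    2.16751941 81.91485892] F ch -0.4214817112138848 -0.008849935482490329 -0.25979031910080075 w 0.6481998350767003
[[-0.005 -1.    -0.001]
 [-1.     0.005  0.002]
 [-0.002  0.001 -1.   ]] [-0.39  0.33 -0.27  1.93  0.25  1.13 -2.73]
[array([355., 150.]), array([346., 255.])]
[array([-163.,  152.]), array([-127.,  257.])]
```

View pics/w3.png

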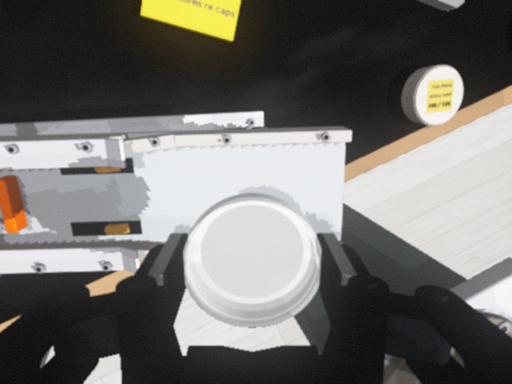

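The wrist view shows the chute's far rail ending at about (350,136). The prongs are at (107,169) and (117,229), the orange pad is at (12,205), and the dish hides the near rail. Joint 7 is at its limit, so I turn the hand half round, since the grasp is the same.

Request:
send_rows([
  [1,0,0,-1,0,0,-0.14],
  [1,0,0,-2,0,0,-0.28],
  [1,0,0,-2,0,0,-0.42],
  [1,0,0,-2,0,0,-0.56],
  [1,0,0,-2,0,0,-0.7],
  [1,0,0,-2,0,0,-0.84],
  [1,0,0,-2,0,0,-0.98],
  [1,0,0,-2,0,0,-1.12],
  [1,0,0,-2,0,0,-1.26],
  [1,0,0,-2,0,0,-1.4],
])

```text
t: 6.15
tcp_pos: [0.4595, 0.194, 0.2044]
orientation: [2.572, 1.466, -0.302]
wrist_force: [0.5, -0.2, 0.2]
width: 0.652
finger_force: 63.9
```

Request:
send_rows([
  [1,0,0,0,0,0,-0.14],
  [1,0,0,0,0,0,-0.28],
  [1,0,0,0,0,0,-0.42],
  [1,0,0,0,0,0,-0.56],
  [1,0,0,0,0,0,-0.7],
  [1,0,0,0,0,0,-0.84],
  [1,0,0,0,0,0,-0.98],
  [1,0,0,0,0,0,-1.12],
  [1,0,0,0,0,0,-1.26],
  [1,0,0,0,0,0,-1.4],
])

```text
t: 7.15
tcp_pos: [0.4596, 0.1939, 0.2043]
orientation: [-1.075, -2.919, 0.41]
wrist_force: [-0.3, -0.7, -1.0]
width: 0.656
finger_force: 63.9
```

Request:
send_rows([
  [1,0,0,0,0,0,-0.14],
  [1,0,0,0,0,0,-0.28],
  [1,0,0,0,0,0,-0.342],
  [1,0,0,0,0,0,-0.342],
  [1,0,0,0,0,0,-0.342],
])

```text
t: 7.65
tcp_pos: [0.4594, 0.1947, 0.2043]
orientation: [-0.565, -3.016, 0.398]
wrist_force: [-0.0, -0.5, -0.4]
width: 0.651
finger_force: 63.9
```

```bash
python3 - <<'E'
from h import *
st()
c=r.camera('wrist');cv2.imwrite('pics/w4.png',c['img'][:,:,::-1]);np.savez('pics/w4.npz',**c)
for x in(-60,64):print([np.round(proj(c,O+X*x/1e3+Y*y/1e3+Z*.013)) for y in(-33,33)])
E
```

```text
t 7.65 ch mm [ -0.99842107   1.64010819 102.48675877] F ch -0.39505727456551387 -0.158778661925 -0.5033330018085258 w 0.6507796551684228
[[ 0.007  1.    -0.   ]
 [ 1.    -0.007  0.001]
 [ 0.001 -0.    -1.   ]] [ 0.04  0.41 -0.82  1.88  0.42  1.25  0.23]
[array([166., 247.]), array([158., 151.])]
[array([348., 246.]), array([355., 150.])]
```

View pics/w4.png

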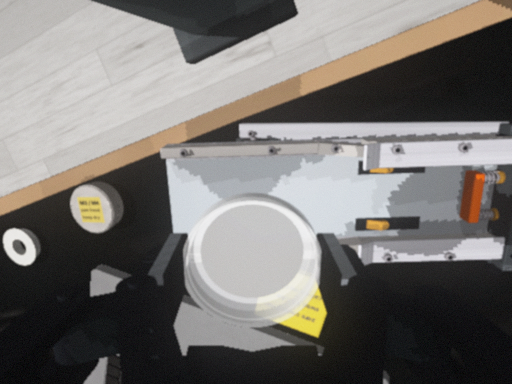

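The view shows the camera now on the other side. The far rail ends at (163,152), the lead-in starts at about (365,152), the prongs are at (381,170) and (378,225), and the orange pad is at (472,196).

```bash
python3 - <<'E'
from h import *
def on(c,u,v,h):
    o,dd=ray(c,u,v);s=((O+Z*h-o)@Z)/(dd@Z);q=o+dd*s-O;return np.round([q@X*1e3,q@Y*1e3],1)
for f in('w3','w4'):
    c=dict(np.load(f'pics/{f}.npz'));im=c['img'];hsv=cv2.cvtColor(im,cv2.COLOR_RGB2HSV)
    for nm,lo,hi in(('brass',(12,150,90),(22,255,255)),('orange',(3,180,80),(11,255,255))):
        m=cv2.inRange(hsv,lo,hi);n,l,st_,ce=cv2.connectedComponentsWithStats(m)
        for a,b in zip(st_[1:],ce[1:]):
            if a[4]>25 and a[1]>140 and a[1]<240: print(f,nm,a,b.round(1),on(c,*b,.003),on(c,a[0],b[1],.013),on(c,a[0]+a[2],b[1],.013))
    g=cv2.cvtColor(im,cv2.COLOR_RGB2GRAY)
    u=280 if f=='w3' else 220
    print(f,u,g[120:205,u].tolist())
    k=np.diff(g[:,u].astype(int))
    for v in range(120,200):
        if abs(k[v])>18: print(v+.5,k[v],'floor',on(c,u,v+.5,0),'top',on(c,u,v+.5,.013))
E
```

```text
w3 brass [  5 212  21  20 269] [ 15.3 222.7] [149.1  14.7] [148.   10.7] [135.3  10.7]
w3 brass [105 226  10   8  29] [109.3 230.5] [90.  20.4] [88.2 16. ] [82.1 16. ]
w3 brass [114 226  16   8  45] [122.2 229.9] [81.8 20. ] [82.7 15.7] [72.9 15.7]
w3 orange [  0 179  24  44 447] [  6.9 201.8] [151.7   0.7] [148.3  -2.7] [134.   -2.6]
w3 280 [49, 52, 55, 53, 54, 55, 55, 74, 103, 111, 112, 133, 192, 231, 236, 235, 236, 235, 235, 235, 236, 235, 232, 223, 229, 236, 235, 235, 235, 236, 237, 236, 236, 235, 235, 236, 236, 236, 236, 236, 235, 237, 236, 235, 236, 236, 236, 235, 236, 237, 235, 236, 236, 237, 236, 236, 234, 236, 234, 237, 236, 236, 235, 237, 236, 236, 235, 236, 236, 229, 220, 212, 207, 205, 206, 206, 205, 206, 195, 187, 186, 187, 190, 202, 213]
126.5 19 floor [-18.3 -44.9] top [-17.2 -46.3]
127.5 29 floor [-18.3 -44.3] top [-17.2 -45.8]
130.5 21 floor [-18.3 -42.5] top [-17.3 -44.1]
131.5 59 floor [-18.3 -41.9] top [-17.3 -43.5]
132.5 39 floor [-18.3 -41.3] top [-17.3 -43. ]
w4 brass [370 169  23   4  64] [381.5 170.3] [85.7 17.3] [74.6 19.8] [89.3 19.7]
w4 brass [499 172   6 
[... 341 characters left out ...]
, 46, 57, 96, 119, 115, 123, 151, 176, 176, 176, 175, 175, 176, 174, 174, 168, 149, 155, 164, 168, 166, 161, 165, 165, 162, 164, 165, 163, 163, 164, 167, 164, 164, 167, 159, 162, 166, 163, 166, 166, 167, 172, 174, 176, 176, 176, 176, 179, 177, 177, 174, 176, 178, 176, 178, 178, 177, 181, 203, 211, 203, 194, 195, 190, 194]
126.5 -35 floor [-21.7  46.8] top [-20.5  48.3]
127.5 -32 floor [-21.7  46.2] top [-20.5  47.7]
141.5 39 floor [-22.  37.] top [-20.8  39. ]
142.5 23 floor [-22.1  36.3] top [-20.9  38.3]
145.5 28 floor [-22.1  34.3] top [-20.9  36.5]
146.5 25 floor [-22.2  33.7] top [-20.9  35.8]
155.5 -19 floor [-22.4  27.6] top [-21.1  30.1]
197.5 22 floor [-23.3  -2. ] top [-22.    2.2]
```

Request:
send_rows([
  [1,-0.45,-0.4,0,0,0,0],
  [1,-0.45,-0.4,2,0,0,0],
  [1,-0.45,-0.4,4,0,0,0],
  [1,-0.45,-0.4,6,0,0,0],
  [1,-0.45,-0.4,7,0,0,0],
  [1,-0.45,-0.4,7.6,0,0,0],
  [1,-0.45,-0.4,8,0,0,0],
  [1,-0.45,-0.4,8,0,0,0],
  [1,-0.45,-0.4,8,0,0,0],
])

```text
t: 8.6
tcp_pos: [0.4549, 0.1717, 0.1285]
orientation: [-0.558, -3.018, 0.397]
wrist_force: [1.2, 1.0, -1.1]
width: 0.653
finger_force: 63.9
```

```bash
python3 - <<'E'
from h import *
st()
c=r.camera('wrist');cv2.imwrite('pics/w5.png',c['img'][:,:,::-1])
E
```

```text
t 8.6 ch mm [-3.69322181 -2.22700278 23.29137321] F ch 1.5755625071432358 -0.7324554514558985 -0.7212817125406938 w 0.6529470386666408
[[ 0.003  1.     0.   ]
 [ 1.    -0.003  0.   ]
 [ 0.     0.    -1.   ]] [ 0.03  0.48 -0.78  1.98  0.51  1.11  0.18]
```

View pics/w5.png

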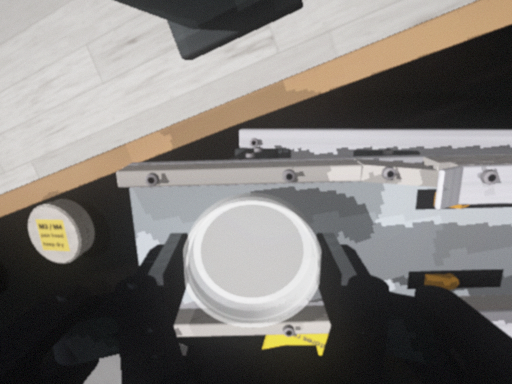

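The view shows the dish over the floor between the rails. The far rail's inner edge is at v≈184, the near rail's at v≈309, and the dish spans v≈195 to 325 but stands higher. I check the lateral centring by projection.

```bash
python3 - <<'E'
from h import *
c=r.camera('wrist')
def on(u,v,h):
    o,dd=ray(c,u,v);s=((O+Z*h-o)@Z)/(dd@Z);q=o+dd*s-O;return np.round([q@X*1e3,q@Y*1e3],1)
print('far rail',on(252,184,.013),'near',on(252,309,.013))
for h in(.007,.022): print(h,'dish',on(252,197,h),on(252,325,h),on(184,258,h),on(321,258,h))
for y in(-31.2,26.8): print([np.round(proj(c,O+X*-.0037+Y*y/1e3+Z*h)) for h in(.007,.022)])
E
```

```text
far rail [-3.8 29.6] near [ -3.9 -29.7]
0.007 dish [-3.8 22.1] [ -3.9 -42.9] [-34.8  -6.9] [27.6 -7.2]
0.022 dish [-3.8 27. ] [ -3.9 -31.2] [-31.5   1. ] [24.3  0.8]
[array([252., 304.]), array([253., 325.])]
[array([252., 187.]), array([252., 197.])]
```

Request:
send_rows([
  [1,-0.1,0,0.1,0,0,0],
  [1,-0.1,0,0.2,0,0,0],
  [1,-0.1,0,0.3,0,0,0],
  [1,-0.1,0,0.4,0,0,0],
  [1,-0.1,0,0.45,0,0,0],
  [1,-0.1,0,0.45,0,0,0],
])

```text
t: 9.3
tcp_pos: [0.455, 0.1699, 0.1235]
orientation: [-0.558, -3.017, 0.397]
wrist_force: [0.1, 0.6, -0.1]
width: 0.651
finger_force: 63.9
```

Request:
send_rows([
  [1,0,0,0.05,0,0,0],
  [1,0,0,0.1,0,0,0],
  [1,0,0,0.1,0,0,0],
])

```text
t: 9.6
tcp_pos: [0.4549, 0.1697, 0.1226]
orientation: [-0.558, -3.017, 0.397]
wrist_force: [-0.4, -0.2, -0.1]
width: 0.648
finger_force: 63.9
```

Request:
send_rows([
  [1,0,0,0.05,0,0,0],
  [1,0,0,0.1,0,0,0],
  [1,0,0,0.1,0,0,0],
])

```text
t: 9.9
tcp_pos: [0.4549, 0.1696, 0.122]
orientation: [-0.558, -3.017, 0.397]
wrist_force: [-2.4, 0.3, 7.9]
width: 0.652
finger_force: 64.7
```

Contact. I ease off and open.

Request:
send_rows([
  [1,0,0,-0.08,0,0,0],
  [0.5,0,0,-0.08,0,0,0],
  [0.2,0,0,-0.08,0,0,0],
  [0,0,0,-0.08,0,0,0],
  [0,0,0,-0.08,0,0,0],
  [0,0,0,-0.08,0,0,0],
])

```text
t: 10.5
tcp_pos: [0.4549, 0.1696, 0.1224]
orientation: [-0.558, -3.017, 0.397]
wrist_force: [0.7, 1.2, 0.1]
width: 1.0
finger_force: 0.0
```

Request:
send_rows([
  [0,0,0,-1,0,0,0],
  [0,0,0,-3,0,0,0],
  [0.5,0,0,-6,0,0,0],
  [1,0,-2,-6,0,0,0],
  [1,0,-4.8,-6,0,0,0],
  [1,0,-4.8,-6,0,0,0],
  [1,0,-4.8,-6,0,0,0],
  [1,0,-4.8,-6,0,0,0],
  [1,0,-4.8,-6,0,0,0],
])

```text
t: 11.4
tcp_pos: [0.444, 0.1416, 0.1928]
orientation: [-0.557, -3.017, 0.397]
wrist_force: [-0.4, -0.5, 0.3]
width: 0.002
finger_force: 0.0
```

```bash
python3 - <<'E'
from h import *
st()
c=r.camera('wrist');cv2.imwrite('pics/w6.png',c['img'][:,:,::-1])
for q in [(-4,-3,15),(-33,-3,15),(25,-3,15),(-4,-32,15),(-4,26,15),(-51,-3,3)]: print(q,np.round(proj(c,O+np.array(q)/1e3@np.array([X,Y,Z]))))
E
```

```text
t 11.4 ch mm [-51.26213055  -2.78397948  77.13289176] F ch -0.6753000881336167 0.22268525739233497 0.15753015812459986 w 0.0016429365341425902
[[ 0.002  1.     0.   ]
 [ 1.    -0.002  0.001]
 [ 0.001  0.    -1.   ]] [ 0.13  0.36 -0.82  1.97  0.42  1.19  0.31]
(-4, -3, 15) [334. 213.]
(-33, -3, 15) [284. 213.]
(25, -3, 15) [384. 213.]
(-4, -32, 15) [331. 258.]
(-4, 26, 15) [337. 164.]
(-51, -3, 3) [253. 206.]
```

View pics/w6.png

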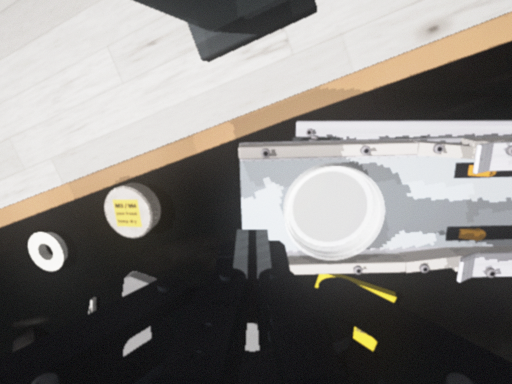

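The view shows the dish lying flat between the rails at about (335,212), as predicted. The shut fingers are at about (255,240), just up-slope of it. I go down behind it.

Request:
send_rows([
  [1,0,-0.3,0,0,0,0],
  [1,0,-0.3,2,0,0,0],
  [1,0,-0.3,4,0,0,0],
  [1,0,-0.3,5,0,0,0],
  [1,0,-0.3,5.5,0,0,0],
  [1,0,-0.3,5.5,0,0,0],
  [1,0,-0.3,5.5,0,0,0],
])

```text
t: 12.15
tcp_pos: [0.4381, 0.1252, 0.141]
orientation: [-0.558, -3.018, 0.397]
wrist_force: [-0.4, 0.2, -0.0]
width: -0.001
finger_force: 0.0
```

```bash
python3 - <<'E'
from h import *
st()
E
```

```text
t 12.15 ch mm [-54.6440567   -3.05062336  22.59750141] F ch 0.060213954050109576 0.39821397601005076 -0.021091848550104028 w -0.0005854641464066124
[[ 0.003  1.     0.   ]
 [ 1.    -0.003  0.   ]
 [ 0.     0.    -1.   ]] [ 0.12  0.41 -0.79  2.04  0.48  1.09  0.26]
```

Request:
send_rows([
  [1,0,0.4,0,0,0,0],
  [1,0,0.8,0,0,0,0],
  [1,0,1.2,0,0,0,0],
  [1,0,1.7,0,0,0,0],
  [1,0,2.2,0,0,0,0],
  [1,0,2.7,0,0,0,0],
  [1,0,3.2,0,0,0,0],
  [1,0,3.7,0,0,0,0],
  [1,0,4.2,0,0,0,0],
  [1,0,4.7,0,0,0,0],
])

```text
t: 13.15
tcp_pos: [0.4542, 0.1676, 0.1282]
orientation: [-0.558, -3.017, 0.398]
wrist_force: [-0.9, -1.1, 5.4]
width: -0.002
finger_force: 2.2
```

Request:
send_rows([
  [1,0.03,0.4,0,0,0,0],
  [1,0.03,0.8,0,0,0,0],
  [1,0.03,1.2,0,0,0,0],
  [1,0.05,1.6,0,0,0,0],
  [1,0.05,2,0,0,0,0],
  [1,0.05,2.4,0,0,0,0],
  [1,0.07,2.8,0,0,0,0],
  [1,0.07,3.2,0,0,0,0],
  [1,0.07,3.6,0,0,0,0],
  [1,0.07,3.8,0,0,0,0],
])

```text
t: 14.15
tcp_pos: [0.4665, 0.2022, 0.1184]
orientation: [-0.558, -3.017, 0.398]
wrist_force: [-2.4, -1.0, 5.7]
width: -0.001
finger_force: 2.8
```

```bash
python3 - <<'E'
from h import *
st()
c=r.camera('wrist');cv2.imwrite('pics/w7.png',c['img'][:,:,::-1])
E
```

```text
t 14.15 ch mm [30.42183766 -2.31142683 22.00896781] F ch -3.200945862643135 1.8633261950015263 5.090818571301209 w -0.0011693226286382124
[[ 0.003  1.    -0.   ]
 [ 1.    -0.003  0.001]
 [ 0.001 -0.    -1.   ]] [-0.03  0.54 -0.77  1.93  0.53  1.13  0.14]
```

View pics/w7.png

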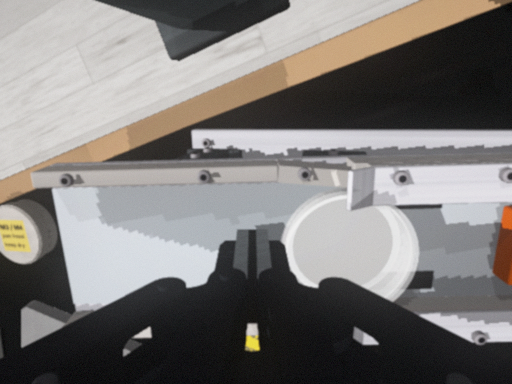

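The view shows the dish (350,245) entering under the lips, with the finger behind it. The normal force of about 5 N suggests the fingertips drag on the floor, so I lift 2 mm.

Request:
send_rows([
  [1,0,0,-0.2,0,0,0],
  [1,0,0,-0.2,0,0,0],
  [1,0,0,-0.2,0,0,0],
])

```text
t: 14.5
tcp_pos: [0.4667, 0.2023, 0.1203]
orientation: [-0.558, -3.017, 0.397]
wrist_force: [0.8, -0.4, 0.2]
width: 0.002
finger_force: 0.0
```

```bash
python3 - <<'E'
from h import *
st()
E
```

```text
t 14.5 ch mm [30.11225854 -2.40900077 23.89855052] F ch -0.14504829789687648 -0.8546863992434282 0.14031727423122153 w 0.002054547383538618
[[ 0.003  1.    -0.   ]
 [ 1.    -0.003  0.001]
 [ 0.001 -0.    -1.   ]] [-0.03  0.53 -0.77  1.92  0.52  1.13  0.14]
```

Request:
send_rows([
  [1,0,0.4,0,0,0,0],
  [1,0,0.8,0,0,0,0],
  [1,0,1.2,0,0,0,0],
  [1,0,1.6,0,0,0,0],
  [1,0,1.9,0,0,0,0],
  [1,0,2.2,0,0,0,0],
  [1,0,2.4,0,0,0,0],
  [1,0,2.4,0,0,0,0],
])

```text
t: 15.3
tcp_pos: [0.475, 0.2241, 0.1141]
orientation: [-0.558, -3.017, 0.397]
wrist_force: [0.0, -0.4, -0.1]
width: 0.004
finger_force: 0.0
```

```bash
python3 - <<'E'
from h import *
st()
E
```

```text
t 15.3 ch mm [54.27473002 -2.44330565 23.94453161] F ch -0.33722980001711256 -0.17663185641389376 -0.23115836078121882 w 0.0036802705757978758
[[ 0.003  1.    -0.   ]
 [ 1.    -0.003  0.001]
 [ 0.001 -0.    -1.   ]] [-0.07  0.57 -0.76  1.89  0.54  1.14  0.11]
```

Request:
send_rows([
  [1,0,0.1,0,0,0,0],
  [1,0,0.2,0,0,0,0],
  [1,0,0.3,0,0,0,0],
  [1,0,0.4,0,0,0,0],
  [1,0,0.5,0,0,0,0],
  [1,0,0.5,0,0,0,0],
])

```text
t: 15.9
tcp_pos: [0.4767, 0.2286, 0.1129]
orientation: [-0.558, -3.017, 0.397]
wrist_force: [-0.2, 0.4, -0.7]
width: -0.002
finger_force: 0.0
```

Request:
send_rows([
  [1,0,0.1,0,0,0,0],
  [1,0,0.2,0,0,0,0],
  [1,0,0.3,0,0,0,0],
  [1,0,0.3,0,0,0,0],
])

```text
t: 16.3
tcp_pos: [0.4778, 0.2313, 0.1121]
orientation: [-0.558, -3.017, 0.397]
wrist_force: [-0.4, 0.1, -0.1]
width: 0.003
finger_force: 0.0
```

Request:
send_rows([
  [1,0,0.1,0,0,0,0],
  [1,0,0.2,0,0,0,0],
  [1,0,0.2,0,0,0,0],
])

```text
t: 16.6
tcp_pos: [0.4784, 0.2331, 0.1115]
orientation: [-0.558, -3.017, 0.397]
wrist_force: [-0.1, 1.0, 0.0]
width: -0.0
finger_force: 0.0
```

Request:
send_rows([
  [1,0,0.1,0,0,0,0],
  [1,0,0.2,0,0,0,0],
  [1,0,0.2,0,0,0,0],
])

```text
t: 16.9
tcp_pos: [0.4791, 0.2349, 0.111]
orientation: [-0.558, -3.017, 0.397]
wrist_force: [-0.7, 0.3, 0.1]
width: 0.005
finger_force: 0.0
```

Request:
send_rows([
  [1,0,0.1,0,0,0,0],
  [1,0,0.2,0,0,0,0],
  [1,0,0.2,0,0,0,0],
])

```text
t: 17.2
tcp_pos: [0.4798, 0.2367, 0.1105]
orientation: [-0.558, -3.017, 0.397]
wrist_force: [-0.4, 0.9, 0.5]
width: -0.003
finger_force: 0.0
```

Request:
send_rows([
  [1,0,0.1,0,0,0,0],
  [1,0,0.2,0,0,0,0],
  [1,0,0.2,0,0,0,0],
])

```text
t: 17.5
tcp_pos: [0.4805, 0.2385, 0.11]
orientation: [-0.558, -3.017, 0.397]
wrist_force: [-0.3, -0.6, 0.9]
width: -0.001
finger_force: 0.0
```

```bash
python3 - <<'E'
from h import *
st()
c=r.camera('wrist');cv2.imwrite('pics/w8.png',c['img'][:,:,::-1])
E
```

```text
t 17.5 ch mm [70.19777251 -2.53596551 23.98560298] F ch -0.9117409027850182 0.06803508861434157 0.6787908769479838 w -0.0013681313740148372
[[ 0.003  1.    -0.   ]
 [ 1.    -0.003  0.001]
 [ 0.001 -0.    -1.   ]] [-0.09  0.59 -0.75  1.86  0.54  1.15  0.1 ]
```

View pics/w8.png

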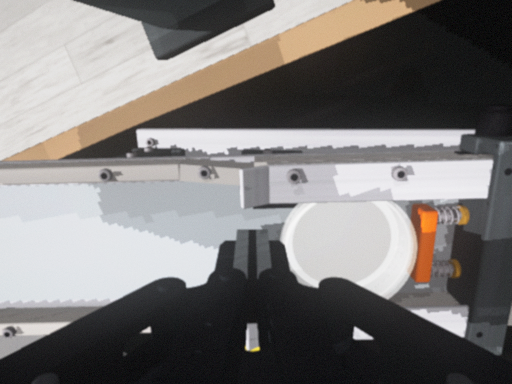

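The view shows the dish (348,245) with its front edge at u≈415, just at the orange pad. I've now viewed 11 pictures, one over the limit of 10, so I won't view any more and go by force and numbers from here. I feel forward in 1 mm steps.

Request:
send_rows([
  [1,0,0.05,0,0,0,0],
  [1,0,0.1,0,0,0,0],
  [1,0,0.1,0,0,0,0],
])

```text
t: 17.85
tcp_pos: [0.4809, 0.2393, 0.1097]
orientation: [-0.558, -3.017, 0.397]
wrist_force: [-0.7, 1.3, 0.4]
width: -0.003
finger_force: 0.0
```

Request:
send_rows([
  [1,0,0.05,0,0,0,0],
  [1,0,0.1,0,0,0,0],
  [1,0,0.1,0,0,0,0],
])

```text
t: 18.15
tcp_pos: [0.4812, 0.2401, 0.1095]
orientation: [-0.558, -3.017, 0.398]
wrist_force: [-0.8, -0.2, -0.2]
width: 0.001
finger_force: 0.2
```

Request:
send_rows([
  [1,0,0.05,0,0,0,0],
  [1,0,0.1,0,0,0,0],
  [1,0,0.1,0,0,0,0],
])

```text
t: 18.45
tcp_pos: [0.4815, 0.2407, 0.1092]
orientation: [-0.558, -3.017, 0.398]
wrist_force: [-1.4, -3.8, 1.7]
width: -0.004
finger_force: 1.7
```

Contact with the pad, about 4 N. I press on in smaller steps.

Request:
send_rows([
  [1,0,0.05,0,0,0,0],
  [1,0,0.1,0,0,0,0],
  [1,0,0.1,0,0,0,0],
])

```text
t: 18.75
tcp_pos: [0.4818, 0.2417, 0.1089]
orientation: [-0.558, -3.017, 0.398]
wrist_force: [-2.3, -4.2, 1.8]
width: 0.001
finger_force: 2.6
```

Request:
send_rows([
  [1,0,0.05,0,0,0,0],
  [1,0,0.1,0,0,0,0],
  [1,0,0.1,0,0,0,0],
])

```text
t: 19.05
tcp_pos: [0.4821, 0.2423, 0.1087]
orientation: [-0.558, -3.017, 0.399]
wrist_force: [-2.7, -6.5, 3.5]
width: -0.004
finger_force: 3.6
```

Request:
send_rows([
  [1,0,0.05,0,0,0,0],
  [1,0,0.1,0,0,0,0],
  [1,0,0.1,0,0,0,0],
])

```text
t: 19.35
tcp_pos: [0.4823, 0.2429, 0.1084]
orientation: [-0.558, -3.016, 0.4]
wrist_force: [-2.7, -7.6, 4.9]
width: -0.001
finger_force: 4.8
```

Request:
send_rows([
  [1,0,0.05,0,0,0,0],
  [1,0,0.1,0,0,0,0],
  [1,0,0.1,0,0,0,0],
])

```text
t: 19.65
tcp_pos: [0.4826, 0.2436, 0.1082]
orientation: [-0.559, -3.016, 0.401]
wrist_force: [-4.6, -9.1, 6.8]
width: 0.001
finger_force: 6.1
```

Request:
send_rows([
  [1,0,0.05,0,0,0,0],
  [1,0,0.1,0,0,0,0],
  [1,0,0.1,0,0,0,0],
])

```text
t: 19.95
tcp_pos: [0.4828, 0.2441, 0.108]
orientation: [-0.559, -3.016, 0.402]
wrist_force: [-5.4, -11.3, 8.3]
width: -0.005
finger_force: 7.4
```

About 14 N. I add a touch more, then back off and check.

Request:
send_rows([
  [1,0,0.03,0,0,0,0],
  [1,0,0.03,0,0,0,0],
  [1,0,0.03,0,0,0,0],
])

```text
t: 20.25
tcp_pos: [0.4829, 0.2442, 0.1079]
orientation: [-0.559, -3.016, 0.402]
wrist_force: [-6.0, -11.6, 9.3]
width: 0.001
finger_force: 7.9
```

```bash
python3 - <<'E'
from h import *
st()
c=r.camera('wrist');np.savez('pics/w9.npz',**c)
E
```

```text
t 20.25 ch mm [76.72182508 -2.65669739 23.60931898] F ch -14.97594506471949 1.4940698306522506 5.592839816435131 w 0.001384187004345712
[[ 0.004  1.    -0.004]
 [ 1.    -0.004  0.001]
 [ 0.001 -0.004 -1.   ]] [-0.1   0.6  -0.75  1.85  0.55  1.16  0.09]
```

Request:
send_rows([
  [1,0,-0.1,0,0,0,0],
  [1,0,-0.2,0,0,0,0],
  [1,0,-0.3,0,0,0,0],
  [1,0,-0.3,0,0,0,0],
])

```text
t: 20.7
tcp_pos: [0.4823, 0.2427, 0.1087]
orientation: [-0.558, -3.017, 0.398]
wrist_force: [-2.1, -5.7, 2.4]
width: -0.001
finger_force: 3.0
```

Request:
send_rows([
  [1,0,-0.2,0,0,0,0],
  [1,0,-0.6,0,0,0,0],
  [1,0,-1,0,0,0,0],
  [1,0,-1,0,0,0,0],
  [1,0,-1,0,0,0,0],
])

```text
t: 21.2
tcp_pos: [0.479, 0.2341, 0.1114]
orientation: [-0.558, -3.017, 0.397]
wrist_force: [0.2, -0.2, -0.1]
width: -0.002
finger_force: 0.0
```

```bash
python3 - <<'E'
from h import *
st()
def on(c,u,v,h):
    o,dd=ray(c,u,v);s=((O+Z*h-o)@Z)/(dd@Z);q=o+dd*s-O;return np.round([q@X*1e3,q@Y*1e3],1)
c1=r.camera('wrist');np.savez('pics/w10.npz',**c1)
for c in(dict(np.load('pics/w9.npz')),c1):
    hsv=cv2.cvtColor(c['img'],cv2.COLOR_RGB2HSV)
    for nm,lo,hi in(('brass',(12,150,90),(24,255,255)),('orange',(3,180,80),(11,255,255))):
        m=cv2.inRange(hsv,lo,hi);n,l,s_,ce=cv2.connectedComponentsWithStats(m)
        for a,b in zip(s_[1:],ce[1:]):
            if a[4]>20 and 150<a[1]<320: print(nm,a,'left',on(c,a[0],b[1],.013),'right',on(c,a[0]+a[2],b[1],.013))
E
```

```text
t 21.2 ch mm [65.36815859 -2.65380333 24.12165308] F ch -0.13147654459561683 -0.29015600960566246 -0.09687334763191041 w -0.0019257402990002328
[[ 0.003  1.     0.   ]
 [ 1.    -0.003  0.001]
 [ 0.001  0.    -1.   ]] [-0.08  0.58 -0.76  1.87  0.54  1.15  0.1 ]
brass [259 204  20   3  34] left [79.5 19.9] right [87.9 19.9]
brass [445 207   9  18  86] left [157.7  15.2] right [161.5  15.2]
brass [415 212  15  21 268] left [145.5  12.5] right [151.8  12.5]
brass [506 247   4  13  27] left [186.8  -2.4] right [188.6  -2.4]
brass [439 261   8  17  76] left [158.9  -9.9] right [162.4  -9.9]
orange [409 210  22  72 664] left [144.8  -2.2] right [154.3  -2.2]
brass [286 204  18   3  39] left [79.5 20. ] right [87.1 20. ]
brass [472 206   8  17  56] left [158.3  15.3] right [161.7  15.3]
brass [438 212  14  19 226] left [144.3  12.6] right [150.2  12.6]
brass [463 260   8  16  57] left [158.6  -9.6] right [162.1  -9.7]
brass [296 275  12  11  77] left [ 84.9 -15.6] right [ 90.2 -15.6]
orange [437 210  16  10  41] left [143.3  16.2] right [150.1  16.2]
orange [430 219  21  62 598] left [143.1  -3.4] right [152.3  -3.4]
```

```bash
python3 - <<'E'
from h import *
a=cv2.cvtColor(cv2.imread('pics/w8.png'),cv2.COLOR_BGR2HSV)
b=cv2.cvtColor(np.load('pics/w10.npz')['img'],cv2.COLOR_RGB2HSV)
d9=cv2.cvtColor(np.load('pics/w9.npz')['img'],cv2.COLOR_RGB2HSV)
for nm,h in(('w8 x70.2',a),('w9 x76.7',d9),('w10 x65.4',b)):
    for lo,hi in(((12,150,90),(24,255,255)),((3,180,80),(11,255,255))):
        m=cv2.inRange(h,lo,hi);n,l,s_,ce=cv2.connectedComponentsWithStats(m)
        for q,c in zip(s_[1:],ce[1:]):
            if q[4]>20 and 190<q[1]<320: print(nm,lo[0],q,c.round(1))
    m=cv2.inRange(h,(3,150,80),(13,255,255)); print([np.flatnonzero(m[v])[[0,-1]] for v in(230,245,260)])
E
```

```text
w8 x70.2 12 [459 207  10  17 102] [464.2 215.8]
w8 x70.2 12 [421 212  16  21 276] [428.1 221.6]
w8 x70.2 12 [454 260   7  17  82] [456.8 268.7]
w8 x70.2 3 [418 209  19  12  58] [424.5 212.1]
w8 x70.2 3 [415 227  20  55 696] [424.6 256.2]
[array([417, 435]), array([419, 433]), array([417, 431])]
w9 x76.7 12 [259 204  20   3  34] [269.9 205.3]
w9 x76.7 12 [445 207   9  18  86] [450.2 215.3]
w9 x76.7 12 [415 212  15  21 268] [421.7 221.4]
w9 x76.7 12 [506 247   4  13  27] [507.5 253.3]
w9 x76.7 12 [439 261   8  17  76] [443.3 268.8]
w9 x76.7 3 [409 210  22  72 664] [419.6 253. ]
[array([414, 429]), array([416, 427]), array([414, 425])]
w10 x65.4 12 [286 204  18   3  39] [294.8 204.6]
w10 x65.4 12 [472 206   8  17  56] [476.6 214.6]
w10 x65.4 12 [438 212  14  19 226] [444.5 220.6]
w10 x65.4 12 [463 260   8  16  57] [467.9 267.4]
w10 x65.4 12 [296 275  12  11  77] [301.3 279.8]
w10 x65.4 3 [437 210  16  10  41] [445.2 212.6]
w10 x65.4 3 [430 219  21  62 598] [440.8 254.8]
[array([436, 450]), array([438, 448]), array([436, 446])]
```

The pad sits about 1.7 mm back with the finger 10 mm clear, which is about 7 N, so only the catch can be holding it. I withdraw straight up and check again by numbers.

Request:
send_rows([
  [1,0,0,-1,0,0,0],
  [1,0,0,-3,0,0,0],
  [1,0,0,-6,0,0,0],
  [1,0,0,-8,0,0,0],
  [1,0,0,-8,0,0,0],
  [1,0,0,-8,0,0,0],
  [1,0,0,-8,0,0,0],
  [1,0,0,-8,0,0,0],
])

```text
t: 22.05
tcp_pos: [0.486, 0.253, 0.1879]
orientation: [-0.558, -3.016, 0.399]
wrist_force: [-0.4, 0.1, -0.1]
width: 0.0
finger_force: 0.0
```

```bash
python3 - <<'E'
from h import *
st()
def on(c,u,v,h):
    o,dd=ray(c,u,v);s=((O+Z*h-o)@Z)/(dd@Z);q=o+dd*s-O;return np.round([q@X*1e3,q@Y*1e3],1)
c1=r.camera('wrist')
for nm,c in(('w4 before',dict(np.load('pics/w4.npz'))),('now',c1)):
    hsv=cv2.cvtColor(c['img'],cv2.COLOR_RGB2HSV)
    for k,lo,hi in(('brass',(12,150,90),(24,255,255)),('orange',(3,180,80),(11,255,255))):
        m=cv2.inRange(hsv,lo,hi);n,l,s_,ce=cv2.connectedComponentsWithStats(m)
        for a,b in zip(s_[1:],ce[1:]):
            if a[4]>20:
                q=on(c,*b,.01)
                if abs(q[1])<30 and 60<q[0]<200: print(nm,k,a,'ctr',q,'L',on(c,a[0],b[1],.01),'R',on(c,a[0]+a[2],b[1],.01))
g=cv2.cvtColor(c1['img'],cv2.COLOR_RGB2HSV)
E
```

```text
t 22.05 ch mm [ 65.0658272   -2.50104648 103.22957247] F ch 0.008892854085657546 0.4146657614718443 -0.11650603991302806 w 0.0003026084586906576
[[ 0.003  1.    -0.001]
 [ 1.    -0.003  0.002]
 [ 0.002 -0.001 -1.   ]] [-0.08  0.51 -0.79  1.78  0.47  1.29  0.16]
w4 before brass [370 169  23   4  64] ctr [83. 19.] L [75.6 19. ] R [90.5 18.9]
w4 before brass [499 172   6  11  45] ctr [162.1  13.8] L [160.2  13.8] R [164.1  13.8]
w4 before brass [495 209   4  10  25] ctr [163.  -11.8] L [162.4 -11.8] R [165.1 -11.8]
w4 before brass [367 220  21  10 167] ctr [ 83.4 -18.8] L [ 76.9 -18.7] R [ 91.1 -18.8]
w4 before orange [463 173  21  49 502] ctr [146.9  -1. ] L [139.1  -1. ] R [153.1  -1.1]
now brass [273 163  16   4  53] ctr [83.4 19.1] L [78.6 19.1] R [89.  19.1]
now brass [372 170  12  48 366] ctr [148.7  -0.4] L [144.5  -0.4] R [152.5  -0.4]
now brass [435 190   3  11  24] ctr [187.   -1.5] L [186.5  -1.5] R [188.5  -1.5]
now brass [273 215  18   9 124] ctr [ 84.3 -19. ] L [ 79.1 -19. ] R [ 91.4 -19. ]
```

Both prongs show just behind the dish at x ≈ 79–91 mm. The pad is still held back and the hand is clear, so I hand the job in.

```bash
python3 -c "
from station import r
print(r.close_job())"
```

```text
the job is handed in; nothing more can be done
None
```

The dish is in the chute, pressed against the orange stop with a peak of about 15 N, and appears clamped by the catch: with the hand clear, the pad stayed about 1.7 mm back (roughly 7 N). I handed the job in at 22 s; it gave no verdict, and I viewed 11 pictures, one over the limit of 10.

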